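# Lay a power module on its back for wiring

## Robot

A 6-joint arm with a two-finger parallel gripper is mounted at the origin on a cart in front of the work surface, level with it; the furniture and walls round the work are solid. World frame = base frame: x ahead of the robot, y to its left, z up, the work surface at z = 0. Lengths are in m, angles in rad, forces in N, time in s.
With the tool pointing down it reaches from about 0.225 to 0.875 m from the base axis. Payload 3.4 kg.
Tool frame: the origin (TCP) lies at the very end of the fingers, on their centre line; the grasp point (between the pads) lies 19 mm behind it; z points along the fingers, y is the line along which they close (so a half turn about z gives the same grasp; the last joint's range is limited). The gripper opens to 85 mm and grips with 20 to 120 N. Pads are 22 mm wide; open, the fingers measure 114 mm over their backs; the gripper's body (76 mm by 85 mm) begins 54 mm behind the grasp point. The pads swing forward as they close: fully open they stand 13 mm farther back than shut.
Start: joints at [1.179, 0.276, 1.505, -0, 1.361, -0.121], TCP at [0.154, 0.554, 0.231] pointing down, gripper open.
Joint ranges: [-2.89, 2.89], [-0.75, 2.08], [0.22, 2.7], [-1.18, 4.32], [0.11, 2.71], [-2.7, 2.7]. Speed limits (rad/s): [2.57, 2.57, 3.14, 3.14, 3.14, 3.14].

## Interface

Orientations are given as a unit quaternion [w, x, y, z].
In Python, from rig import manip, get_image, camera_info gives the robot as it stands. The module is installed in compiled form; this text tells all that it offers.
- The arm moves only by the shell command python3 -m crank 'ROWS' [FORCE]. ROWS is a JSON object of lists of equal length, an entry for each row: "translation": the shift along the tool's x, y, z in mm, a list of three; "roll": the turn about the tool's z in rad; "fingers": the opening, from 0 (shut) to 1 (fully open). A call has 1 to 8 rows; each row shifts and turns the commanded pose from where the row before left it, along the tool's axes as they then stand; what a row does not reach is not made up. A row lasts 1/10 s, in which the tool goes at most 50 mm and 8.59 degrees, less where a joint would pass 70% of its speed; a pose out of reach is approached as far as the arm can. A call is refused whole if a number of a shift passes 50 or a number of a turn 0.15, either way. A call with a gripper value outside its range is refused whole. The fingers move at their own pace and stop on an object; FORCE is the grip in N (left out, the last holds). Time passes only in rows, so rows that do not move let the fingers close. It gives the time, the measured TCP pose, the force, the opening and the grip force at its end, in the units of the state.
- manip.get_state(): the state, without advancing time (a new reading comes with each control period).
- get_image(name): name is "scene" or "top" or "wrist"; returns the picture (480x640x3 uint8, blue, green, red); there is no depth.
- camera_info(name): a dict with "mtx" (3x3 intrinsics, pixels), "rvec" (rotation vector, rad) and "tvec" (3), from world to camera coordinates, as OpenCV has them. Camera axes: x right, y down, z forward; pixel columns grow to the right and rows downward; lengths in m; the calibration is good to about 2 mm. A picture is of the moment at which its call begins: read the wrist's pose just before it. camera_info takes no time and is no camera call; for the wrist camera it gives the pose at the moment of the call.
- manip.sign_off(): hands the job in; it is judged then, once.
The state is a dict: "clock": time; "qpos": joint angles; "qd": joint speeds; "effort": joint torques, N m; "position": TCP position; "ee_rot": TCP orientation; "contact_force": force on the tool from outside, world axes, zero at the start; "moment": the same for the moment, N m; "width": finger opening in m; "gripper_force": force on a finger pad.
Only numpy, scipy, OpenCV 4.12 (cv2) and the standard library are available. Lean on these libraries where they do the work, as an engineer would, in place of code of your own. Each camera call takes 0.05 s, during which the arm holds its last target. There are 200 camera calls.

## Task

Two metal modules stand on end on the bench, each with a pair of rubber studs on its sides to hold it by. Tip the one with the black screw-terminal block a quarter turn over its bottom edge, so that it lies flat beside where it stood with the terminals facing straight up for wiring; keep it down on the bench instead of lifting it, and ease it over under control instead of letting it topple. Leave the finned module standing and the multimeter where it is.

Things in the scene. Friction and masses are not known exactly. Their poses are not given: they have to be found in the camera images.
- psu_center (a point): Centre of the power module: loose aluminium box, 60 (x) x 44 (y) x 100 mm (z), about 0.4 kg, standing on end, z up, this point 50 mm above the bench. Its +x face, at first turned roughly to the robot, has the black terminal block (36 mm wide, 34 tall, 8 proud, mid-face). It tips over the bottom edge of its -x face (x -30, z -50 mm from here) and ends with +x up, this point 30 mm up.
- psu_studs (a point): Midway between the power module's two domed rubber studs, one on each y face (9 mm radius, 7 mm proud, 58 mm over both); 18 mm to +x and 36 mm above psu_center, axes alike. Gripped across both studs from above with 10 to 20 N, the module turns freely about them; led round an arc about its bottom edge, tool upright, it tips and is let down, the edge hardly slipping.
- finned_center (a point): Centre of the other module, to be left standing: the same aluminium case (60 x 44 x 100 mm, axes and studs alike, this point 50 mm above the bench) with six upright cooling fins on its +x face in place of a terminal block. Loose.
- meter: Hand multimeter with orange edge, 150 x 76 x 40 mm, lying face up on the bench near the robot, long side along its x; origin at the centre of its underside. Loose, to be left alone.

How it is judged:
At the end, for the whole second after the job is handed in: The power module lies at rest on the bench with its terminal face up within 10 degrees, its centre under 38 mm above the bench and within 140 mm of where it was at the start (the quarter turn itself carries it about 80 mm) (angle between psu_center's own x axis and vertical below 0.17 rad and height (world z) of psu_center below 0.038 m and distance of psu_center from where it was at the start of the episode below 0.14 m and linear speed of psu below 0.02 m/s); the robot touches nothing.
It fails at once if the power module is lifted off the bench (its centre more than 85 mm up) (height (world z) of psu_center above 0.085 m).
It fails at once if the power module topples or drops freely (turning faster than 6 rad/s) (angular speed of psu above 6 rad/s).
It fails at once if the finned module is moved more than 20 mm or tipped over (distance of finned_center from where it was at the start of the episode above 0.02 m or angle between finned_center's own z axis and vertical above 0.3 rad).
It fails at once if the multimeter is moved more than 20 mm (distance of meter from where it was at the start of the episode above 0.02 m).
It also fails if it takes over 38 s, if anything falls off the work surface, if the arm or the gripper's body presses on something with over 40 N, if the wrist force passes 120 N, or if a joint passes its speed limit or range.

## Working session

There is one attempt and no reset: what is moved stays moved. The work goes in short steps, Python scripts to look and compute and a shell command to move; the robot and the scene stay as the last step left them, time stands still between calls to the robot, and variables do not carry over. Pictures are saved under pics/ and viewed, at most 11 in all, crops included, and the job is handed in when it is done.

```bash
mkdir -p pics; python3 - <<'E'
from rig import manip,get_image,camera_info
import cv2
s=manip.get_state();print(s['clock'],s['position'],s['ee_rot'],s['width'])
for n in ['scene','top']:
    cv2.imwrite(f'pics/{n}0.png',get_image(n));print(n,camera_info(n))
E
```

```text
0.0 [0.1536104  0.55353605 0.23045077] [-2.34230218e-04  1.34964216e-01  9.90850049e-01 -8.86144485e-04] 0.0854525689945161
scene {'mtx': array([[436.19787544,   0.        , 313.64182395],
       [  0.        , 436.19787544, 238.46860119],
       [  0.        ,   0.        ,   1.        ]]), 'rvec': array([ 0.7891356 , -2.64113108,  1.03338678]), 'tvec': array([0.27085887, 0.39398759, 0.6256078 ])}
top {'mtx': array([[605.74477347,   0.        , 321.83464999],
       [  0.        , 605.74477347, 243.89355796],
       [  0.        ,   0.        ,   1.        ]]), 'rvec': array([ 1.99705922, -2.21382108,  0.25557934]), 'tvec': array([-0.19145667,  0.48382229,  0.84526801])}
```

View pics/scene0.png

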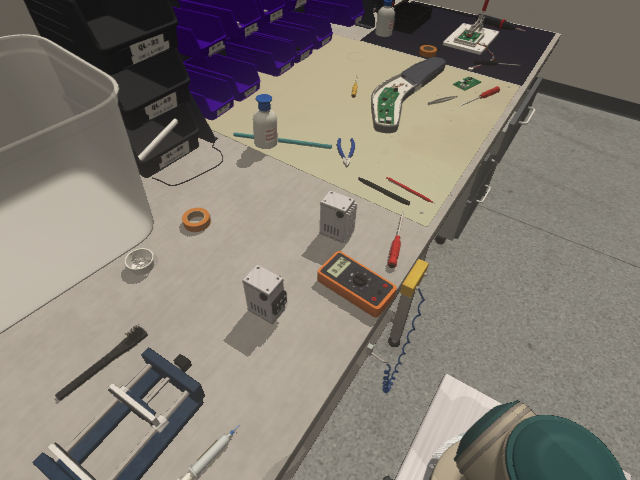

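View pics/top0.png

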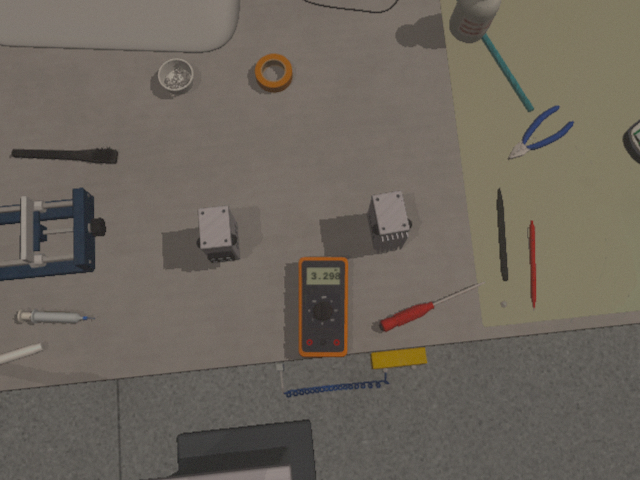

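The scene view shows the terminal-block module at about (265,293) and the finned one at (338,215). In the top view they are at (217,235) and (390,218), with the meter at (324,307). Next I'll measure the light top faces at z = 0.1.

```bash
cat > h.py <<'E'
import numpy as np,cv2
from rig import manip,get_image,camera_info
def cam(n):
    c=camera_info(n);R=cv2.Rodrigues(c['rvec'])[0];return c['mtx'],R,np.array(c['tvec'])
def ray(n,uv,z,c=None):
    K,R,t=c or cam(n);o=-R.T@t;d=R.T@np.linalg.inv(K)@np.array([*uv,1.]);return o+d*(z-o[2])/d[2]
def proj(n,P,c=None):
    K,R,t=c or cam(n);p=K@(R@np.array(P)+t);return p[:2]/p[2]
E
python3 - <<'E'
from h import *
im=cv2.imread('pics/top0.png')
print(proj('top',[.154,.554,.23]))
g=cv2.cvtColor(im,cv2.COLOR_BGR2GRAY)
for x,y in((185,190),(355,175)):
    c=g[y:y+90,x:x+75]
    print(np.percentile(c,[10,50,80,90,97]))
    m=(c>np.percentile(c,50)+18).astype(np.uint8)
    m=cv2.morphologyEx(m,cv2.MORPH_CLOSE,np.ones((5,5)));m=cv2.morphologyEx(m,cv2.MORPH_OPEN,np.ones((5,5)))
    k=max(cv2.findContours(m,0,2)[0],key=cv2.contourArea)
    r=cv2.minAreaRect(k);b=cv2.boxPoints(r)+[x,y]
    W=np.array([ray('top',p,.1) for p in b])[:,:2];print(b.round(1).tolist(),W.round(4).tolist(),W.mean(0),[np.linalg.norm(W[i]-W[i-1]).round(4) for i in range(4)])
a=cv2.resize(im[180:280,180:255],None,fx=6,fy=6,interpolation=2)[:600]
b=cv2.resize(cv2.imread('pics/scene0.png')[255:330,235:300],None,fx=5,fy=5,interpolation=2)
o=np.zeros((600,800,3),np.uint8);o[:600,:450]=a;o[:375,460:785]=b;cv2.imwrite('pics/c.png',o)
E
```

```text
[-394.22463651  563.41200345]
[ 78. 108. 112. 130. 133.]
[[198.6, 208.2], [227.3, 206.2], [230.0, 244.6], [201.3, 246.6]] [[0.5215, -0.069], [0.5203, -0.11], [0.4637, -0.11], [0.4648, -0.0696]] [ 0.492565   -0.08966974] [np.float64(0.0566), np.float64(0.041), np.float64(0.0566), np.float64(0.0404)]
[ 68. 109. 113. 130. 132.]
[[373.3, 195.7], [400.8, 190.2], [408.4, 227.9], [380.9, 233.4]] [[0.5145, -0.3199], [0.5187, -0.3604], [0.462, -0.3636], [0.458, -0.3238]] [ 0.48829805 -0.34193076] [np.float64(0.0567), np.float64(0.0407), np.float64(0.0568), np.float64(0.0401)]
```

View pics/c.png

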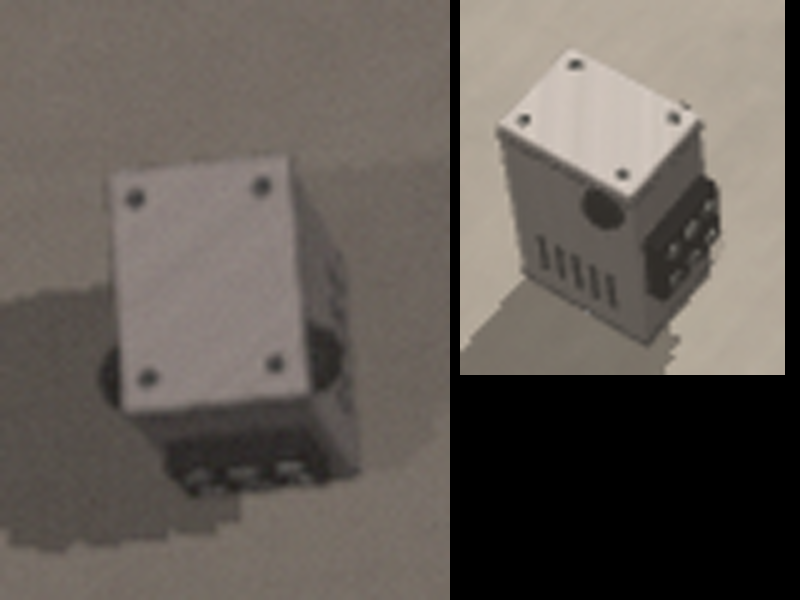

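```bash
python3 -m crank '{"translation":[[0,0,0],[0,0,0],[-20,-40,0],[-20,-40,0],[-20,-40,0],[-20,-40,0],[-20,-40,0],[-20,-40,0]],"roll":[-0.135,-0.136,0,0,0,0,0,0],"fingers":[1,1,1,1,1,1,1,1]}' 20
python3 -m crank '{"translation":[[-20,-40,0],[-20,-40,0],[-20,-40,0],[-20,-40,0],[-20,-40,0],[-20,-40,0],[-20,-40,0],[-20,-40,0]],"roll":[0,0,0,0,0,0,0,0],"fingers":[1,1,1,1,1,1,1,1]}'
python3 -m crank '{"translation":[[-20,-40,0],[-20,-40,0],[0,0,0]],"roll":[0,0,0],"fingers":[1,1,1]}'
python3 - <<'E'
from h import *
s=manip.get_state();print(s['clock'],s['position'],s['ee_rot'],s['contact_force'])
im=get_image('wrist');cv2.imwrite('pics/w0.png',im);print(cam('wrist'))
E
```

```text
clock: 0.9
position: [0.274, 0.3123, 0.231]
ee_rot: [-0.0, -0.0, 1.0, -0.0]
contact_force: [-0.1, -0.6, 0.7]
width: 0.0855
gripper_force: 0.0
clock: 1.7
position: [0.4342, -0.0076, 0.2311]
ee_rot: [-0.0, 0.0, 1.0, 0.0]
contact_force: [1.6, 0.2, 0.2]
width: 0.0854
gripper_force: 0.0
clock: 2.0
position: [0.4765, -0.0908, 0.2307]
ee_rot: [0.001, 0.002, 1.0, -0.001]
contact_force: [-0.1, -0.2, 0.4]
width: 0.0858
gripper_force: 0.0
2.0 [ 0.47654646 -0.09078544  0.23069416] [ 6.62707460e-04  2.37503256e-03  9.99996065e-01 -1.33763081e-03] [-0.06685525 -0.17302678  0.42056221]
(array([[376.40299649,   0.        , 324.05018757],
       [  0.        , 376.40299649, 241.69611902],
       [  0.        ,   0.        ,   1.        ]]), array([[ 3.61646059e-03,  9.99993444e-01, -1.82210366e-04],
       [ 9.64707351e-01, -3.44087234e-03,  2.63301896e-01],
       [ 2.63299542e-01, -1.12800061e-03, -9.64713470e-01]]), array([ 0.08594723, -0.49164784,  0.25206004]))
```

View pics/w0.png

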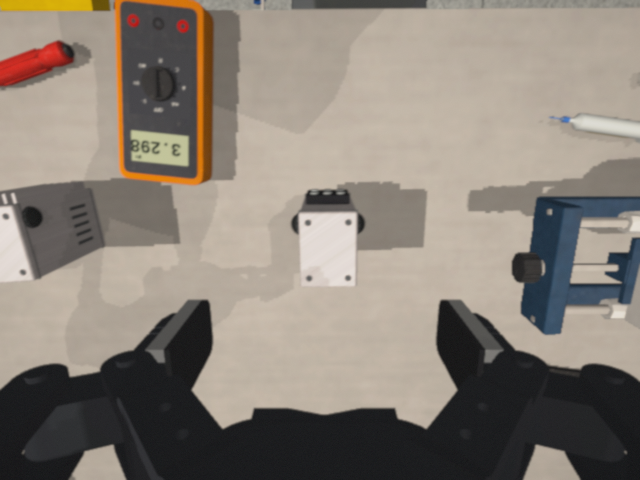

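The wrist view shows the module's top face at columns 299–357 and rows 211–286, with the studs near (297,223) and (360,223). It lines up with the fingers.

```bash
python3 - <<'E'
from h import *
im=cv2.imread('pics/w0.png');g=cv2.cvtColor(im,cv2.COLOR_BGR2GRAY);x,y=280,190
c=g[y:y+110,x:x+100];print(np.percentile(c,[20,50,80,95]),g[250,325])
m=(c>(np.int32(g[250,325])+np.median(c[95:]))/2).astype(np.uint8)
m=cv2.morphologyEx(cv2.morphologyEx(m,3,np.ones((5,5))),2,np.ones((7,7)))
k=max(cv2.findContours(m,0,2)[0],key=cv2.contourArea);b=cv2.boxPoints(cv2.minAreaRect(k))+[x,y]
W=np.array([ray('wrist',p,.1) for p in b])[:,:2];print(b.tolist(),W.round(4).tolist(),W.mean(0),[np.linalg.norm(W[i]-W[i-1]).round(4) for i in range(4)])
E
```

```text
[130. 183. 219. 221.] 221
[[300.0, 214.0], [354.0, 214.0], [354.0, 285.0], [300.0, 285.0]] [[0.4608, -0.1053], [0.461, -0.0656], [0.5169, -0.0646], [0.5168, -0.1064]] [ 0.48886788 -0.08546899] [np.float64(0.0559), np.float64(0.0397), np.float64(0.0559), np.float64(0.0419)]
```

```bash
python3 -m crank '{"translation":[[2,2,40],[2,2,40],[0,0,10],[0,0,0]],"roll":[0,0,0,0],"fingers":[1,1,1,1]}'
python3 - <<'E'
from h import *
s=manip.get_state();print(s['clock'],s['position'],s['ee_rot'])
im=get_image('wrist');cv2.imwrite('pics/w1.png',im)
P=s['position']
g=cv2.cvtColor(im,cv2.COLOR_BGR2GRAY)
m=(g>202).astype(np.uint8);m=cv2.morphologyEx(cv2.morphologyEx(m,3,np.ones((7,7))),2,np.ones((9,9)))
for k in cv2.findContours(m,0,2)[0]:
    if cv2.contourArea(k)<2000: continue
    b=cv2.boxPoints(cv2.minAreaRect(k));W=np.array([ray('wrist',p,.1) for p in b])[:,:2];print(b.round(1).tolist(),W.round(4).tolist(),W.mean(0))
E
```

```text
clock: 2.45
position: [0.4684, -0.0805, 0.1402]
ee_rot: [-0.002, -0.001, 1.0, 0.001]
contact_force: [0.8, -0.7, 0.1]
width: 0.0857
gripper_force: 0.0
2.45 [ 0.46836573 -0.08054927  0.14016469] [-1.93579880e-03 -6.43173199e-04  9.99997600e-01  7.99677993e-04]
[[267.0, 265.0], [345.0, 265.0], [345.0, 364.0], [267.0, 364.0]] [[0.4656, -0.1102], [0.4656, -0.07], [0.5236, -0.0691], [0.5237, -0.1124]] [ 0.49461918 -0.09042412]
```

View pics/w1.png

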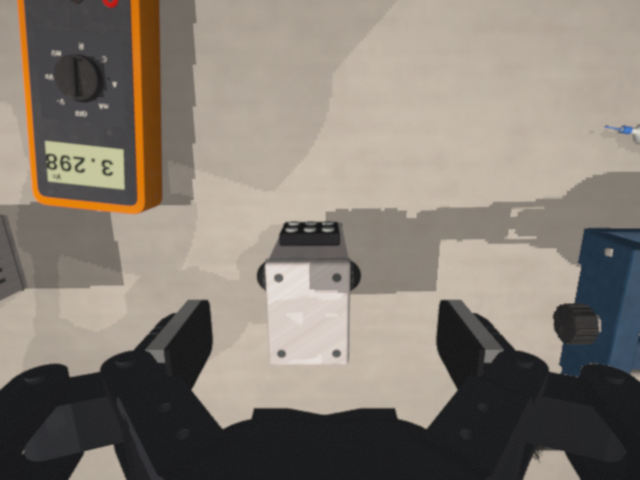

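The module's top face spans columns 266–350 and rows 262–363, so it sits about 16 px (8 mm) left of the finger centre. I'll re-read the pose now that the arm has settled.

```bash
python3 -m crank '{"translation":[[0,0,0],[0,0,0],[0,0,0]],"roll":[0,0,0],"fingers":[1,1,1]}'
python3 - <<'E'
from h import *
for i in range(3):
    s=manip.get_state();print(s['clock'],s['position'],s['ee_rot']);c=cam('wrist')
    im=get_image('wrist')
    g=cv2.cvtColor(im,cv2.COLOR_BGR2GRAY);m=cv2.morphologyEx((g>135).astype(np.uint8),1,np.ones((1,1)))
    # studs: dark blobs beside the top face
    d=(g[240:320,235:385]<60).astype(np.uint8);n,l,st,ce=cv2.connectedComponentsWithStats(d)
    print([(st[j].tolist()) for j in range(1,n) if st[j][4]>60])
cv2.imwrite('pics/w2.png',im[200:400,200:440].repeat(3,0).repeat(3,1))
E
```

```text
clock: 2.8
position: [0.4709, -0.0821, 0.1426]
ee_rot: [0.001, -0.0, 1.0, -0.0]
contact_force: [-0.3, 0.4, 0.4]
width: 0.0853
gripper_force: 0.0
2.8 [ 0.47087736 -0.0820764   0.14260252] [ 1.34191701e-03 -1.83752455e-04  9.99999006e-01 -3.92897043e-04]
[[119, 15, 9, 27, 180], [27, 17, 6, 23, 88]]
2.85 [ 0.47066752 -0.08205677  0.14232651] [ 1.07221875e-03 -1.27602817e-04  9.99999368e-01 -3.11855553e-04]
[[119, 16, 9, 27, 181], [27, 18, 6, 22, 85]]
2.9 [ 0.47042507 -0.08199018  0.14204929] [ 7.65565133e-04 -1.08234070e-04  9.99999681e-01 -2.01710329e-04]
[[119, 16, 9, 27, 179], [26, 19, 7, 22, 88]]
```

View pics/w2.png

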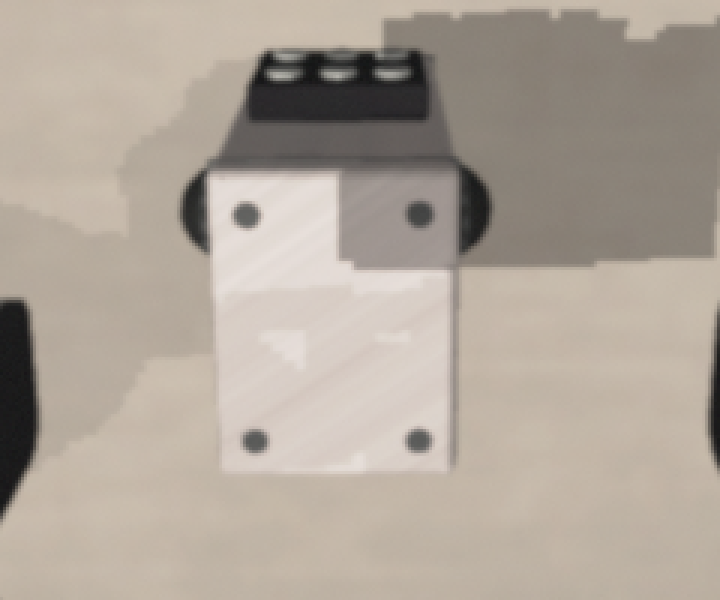

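Studs run from column 260 to 364 near row 270. The top-face corners are about (270,255), (353,254), (351,357) and (274,357).

```bash
python3 - <<'E'
from h import *
c=cam('wrist')
W=np.array([ray('wrist',p,.1,c) for p in((269.7,255),(353,254.3),(351,357),(273.7,357))]);print(W.round(4),W.mean(0))
f=(W[2]+W[3]-W[0]-W[1])/2;print('yaw',np.arctan2(f[1],f[0]), np.arctan2(*(W[1]-W[0])[:2]))
print(ray('wrist',(260.3,270),.086,c),ray('wrist',(363.7,270),.086,c))
s=manip.get_state();print(s['position'])
E
```

```text
[[ 0.4606 -0.1094  0.1   ]
 [ 0.4602 -0.0668  0.1   ]
 [ 0.5196 -0.0667  0.1   ]
 [ 0.5197 -0.1094  0.1   ]] [ 0.49000642 -0.08806785  0.1       ]
yaw 0.0007158241002968572 -0.009259338974999603
[ 0.47370177 -0.1170827   0.086     ] [ 0.47367344 -0.05952529  0.086     ]
[ 0.47025352 -0.0819487   0.14183544]
```

```bash
python3 -m crank '{"translation":[[-2,-5,0],[0,0,40],[0,0,38],[0,0,0],[0,0,0],[0,0,0]],"roll":[0,0,0,0,0,0],"fingers":[1,1,1,1,1,1]}'
python3 -m crank '{"translation":[[0,0,0],[0,0,0],[0,0,0],[0,0,0],[0,0,0],[0,0,0],[0,0,0],[0,0,0]],"roll":[0,0,0,0,0,0,0,0],"fingers":[0.8,0.7,0.6,0.5,0.5,0.5,0.5,0.5]}' 20
python3 - <<'E'
from h import *
im=get_image('wrist');cv2.imwrite('pics/w3.png',im)
E
```

```text
clock: 3.55
position: [0.4736, -0.0875, 0.0649]
ee_rot: [0.002, -0.0, 1.0, -0.001]
contact_force: [-0.1, -0.2, 0.7]
width: 0.0857
gripper_force: 0.0
clock: 4.35
position: [0.473, -0.0874, 0.0648]
ee_rot: [0.001, -0.0, 1.0, -0.001]
contact_force: [-0.5, -0.3, 6.0]
width: 0.0563
gripper_force: 20.0
```

View pics/w3.png

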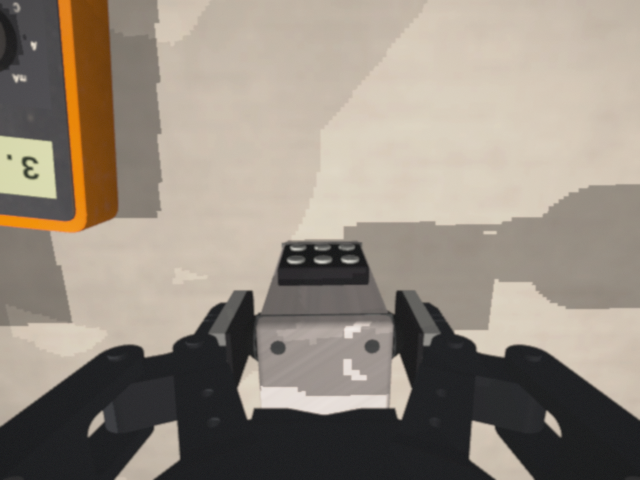

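The module is gripped at 20 N with the pads on the studs (the block's screws show near (322,252)). Next I'll lead it round the 98.5 mm arc.

```bash
python3 -m crank '{"translation":[[-4,0,-2],[-4,0,-2],[-4,0,-1.6],[-4,0,-1.6],[-4.1,0,-1.2],[-4.1,0,-1.2],[-4.2,0,-0.9],[-4.2,0,-0.9]],"roll":[0,0,0,0,0,0,0,0],"fingers":[0.5,0.5,0.5,0.5,0.5,0.5,0.5,0.5]}' 20
python3 - <<'E'
from h import *
im=get_image('scene');cv2.imwrite('pics/s1.png',im[180:380,180:400].repeat(3,0).repeat(3,1))
E
```

```text
clock: 5.2
position: [0.5051, -0.0868, 0.075]
ee_rot: [0.0, -0.0, 1.0, 0.0]
contact_force: [-1.3, -0.7, 2.8]
width: 0.0563
gripper_force: 21.3
```

View pics/s1.png

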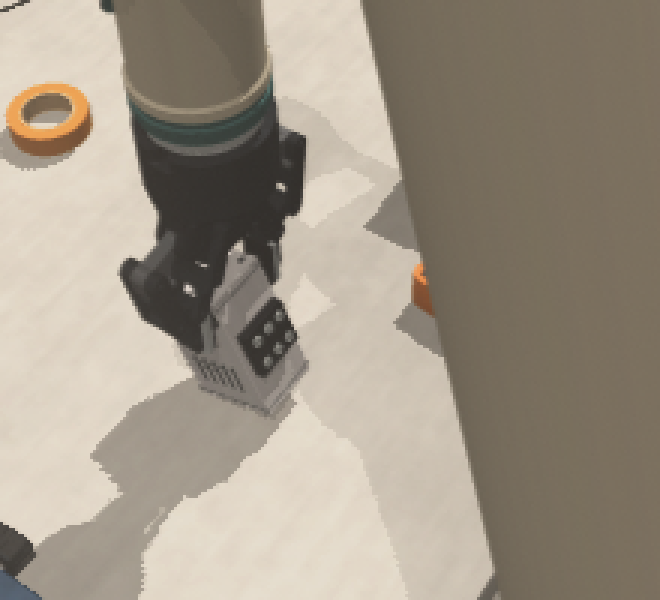

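The module is tipping about its far edge, with the terminal face turning upward. Continuing along the arc.

```bash
python3 -m crank '{"translation":[[-4.3,0,-0.5],[-4.3,0,-0.5],[-4.3,0,-0.1],[-4.3,0,-0.1],[-4.3,0,0.2],[-4.3,0,0.3],[-4.2,0,0.6],[-4.3,0,0.7]],"roll":[0,0,0,0,0,0,0,0],"fingers":[0.5,0.5,0.5,0.5,0.5,0.5,0.5,0.5]}' 20
python3 -m crank '{"translation":[[-4.2,0,1],[-4.2,0,1],[-4.1,0,1.3],[-4.1,0,1.4],[-4,0,1.7],[-3.9,0,1.7],[-3.8,0,2],[-3.8,0,2.1]],"roll":[0,0,0,0,0,0,0,0],"fingers":[0.5,0.5,0.5,0.5,0.5,0.5,0.5,0.5]}' 20
python3 - <<'E'
from h import *
im=get_image('scene');cv2.imwrite('pics/s2.png',im[180:380,180:400].repeat(3,0).repeat(3,1))
E
```

```text
clock: 6.05
position: [0.5395, -0.0868, 0.074]
ee_rot: [0.0, -0.0, 1.0, 0.0]
contact_force: [-0.2, -0.1, 3.5]
width: 0.0562
gripper_force: 21.4
clock: 6.85
position: [0.5715, -0.0868, 0.0617]
ee_rot: [0.0, -0.0, 1.0, 0.0]
contact_force: [1.5, -0.0, 1.8]
width: 0.0561
gripper_force: 21.5
```

View pics/s2.png

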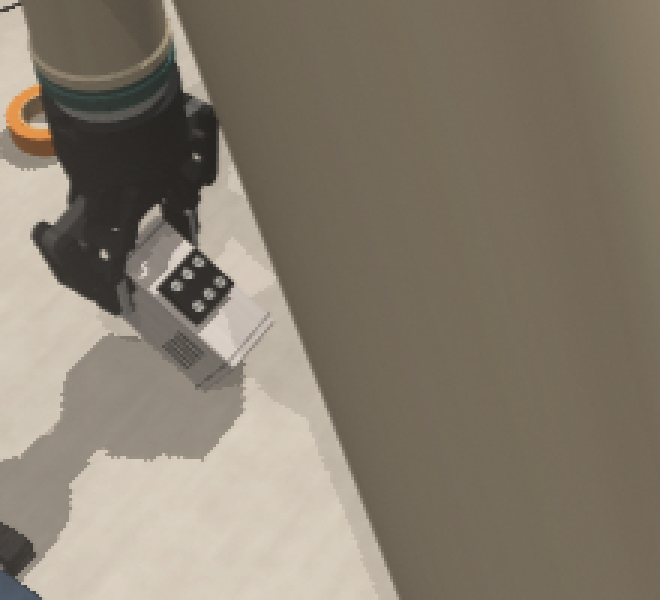

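It is about two-thirds over and under control. Next are the final lowering rows.

```bash
python3 -m crank '{"translation":[[-3.6,0,2.3],[-3.6,0,2.4],[-3.4,0,2.6],[-3.3,0,2.7],[-3.2,0,2.9],[-3.1,0,3],[-2.9,0,3.2],[-2.8,0,3.2]],"roll":[0,0,0,0,0,0,0,0],"fingers":[0.5,0.5,0.5,0.5,0.5,0.5,0.5,0.5]}' 20
python3 -m crank '{"translation":[[-2.6,0,3.4],[-2.5,0,3.5],[-2.2,0,3.5],[-2.1,0,3.5],[0,0,0],[0,0,0],[0,0,0]],"roll":[0,0,0,0,0,0,0],"fingers":[0.5,0.5,0.5,0.5,0.5,0.5,0.5]}' 20
python3 - <<'E'
from h import *
im=get_image('scene');o=get_image('wrist');a=np.zeros((480,780,3),np.uint8)
a[:400,:440]=im[180:380,180:400].repeat(2,0).repeat(2,1);a[:240,460:780]=o[::2,::2];cv2.imwrite('pics/s3.png',a)
E
```

```text
clock: 7.7
position: [0.5972, -0.0867, 0.0393]
ee_rot: [0.0, -0.0, 1.0, 0.0]
contact_force: [2.4, -0.2, 2.1]
width: 0.0561
gripper_force: 21.5
clock: 8.4
position: [0.6056, -0.0867, 0.0255]
ee_rot: [-0.001, -0.0, 1.0, 0.0]
contact_force: [2.2, 0.1, -0.4]
width: 0.0563
gripper_force: 21.5
```

View pics/s3.png

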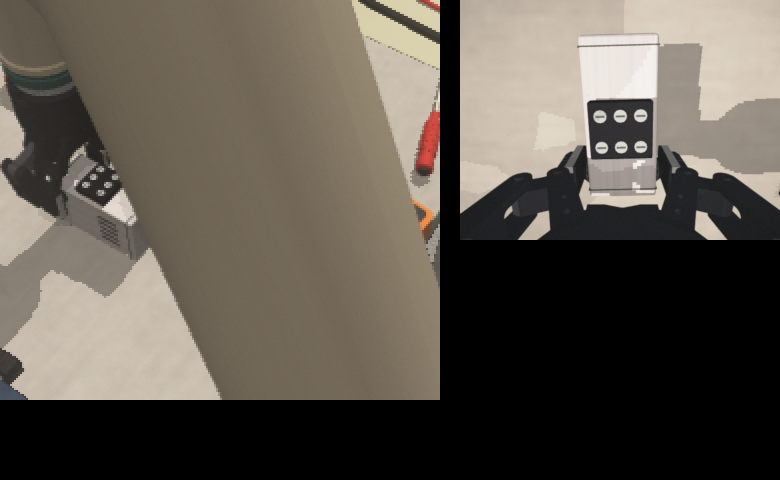

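It is nearly flat, with all six terminals facing up in the wrist view. I'll press down slightly to confirm it's seated.

```bash
python3 -m crank '{"translation":[[-0.3,0,1],[-0.3,0,1],[0,0,0],[0,0,0],[0,0,0]],"roll":[0,0,0,0,0],"fingers":[0.5,0.5,0.5,0.5,0.5]}' 20
```

```text
clock: 9.0
position: [0.6063, -0.0866, 0.0241]
ee_rot: [-0.0, -0.0, 1.0, 0.0]
contact_force: [-1.8, 1.0, 5.1]
width: 0.0566
gripper_force: 21.7
```

The force rose to 5 N, so it's seated. Releasing and rising.

```bash
python3 -m crank '{"translation":[[0,0,0],[0,0,0],[0,0,0],[0,0,0],[0,0,0],[0,0,0],[0,0,0],[0,0,0]],"roll":[0,0,0,0,0,0,0,0],"fingers":[0.7,0.8,0.9,1,1,1,1,1]}' 20
python3 -m crank '{"translation":[[0,0,-10],[0,0,-30],[0,0,-40],[0,0,-40],[0,0,-30],[0,0,0],[0,0,0],[0,0,0]],"roll":[0,0,0,0,0,0,0,0],"fingers":[1,1,1,1,1,1,1,1]}'
python3 - <<'E'
from h import *
o=get_image('wrist');cv2.imwrite('pics/w5.png',o)
E
```

```text
clock: 9.8
position: [0.6069, -0.0868, 0.0237]
ee_rot: [0.0, -0.0, 1.0, 0.0]
contact_force: [-0.3, 1.0, -0.1]
width: 0.0853
gripper_force: 0.0
clock: 10.6
position: [0.6059, -0.0866, 0.1728]
ee_rot: [-0.001, -0.0, 1.0, 0.0]
contact_force: [-0.3, -0.5, 0.3]
width: 0.0854
gripper_force: 0.0
```

View pics/w5.png

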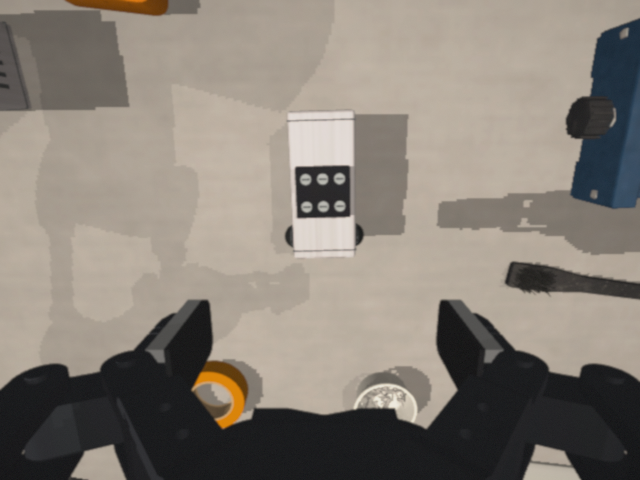

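The module lies flat with its terminals up (block at columns 295–350, rows 166–218). The gripper is clear, and nothing else looks disturbed.

```bash
python3 -c "
from rig import manip
print(manip.sign_off())"
```

```text
the job is handed in; nothing more can be done
None
```

I tipped the power module a quarter turn under control; it lies flat on the bench with its terminals facing up, the finned module and multimeter were left alone, and I handed the job in at about 10.7 s; the hand-in gave no verdict.

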